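# Slide the strapping-tool battery into its charger

## Robot

A 7-joint arm with a two-finger parallel gripper is mounted at the origin on the work surface. World frame = base frame: x ahead of the robot, y to its left, z up, the work surface at z = 0. Lengths are in m, angles in rad, forces in N, time in s.
With the tool pointing down it reaches from about 0.35 to 0.9 m from the base axis. Payload 8.1 kg.
Tool frame: the origin (TCP) lies on the centre line of the jaws, within the pads' length; the fingertips stand arm.finger_overhang ahead of it and the grasp point (between the pads) lies 6 mm ahead of it (arm.finger_overhang is the distance from the TCP to the fingertips, in m); z points along the fingers, y is the line along which they close (so a half turn about z gives the same grasp; the last joint's range is limited). The gripper opens to 85 mm and grips with 20 to 120 N. Pads are 22 mm wide; open, the fingers measure 114 mm over their backs; the gripper's body (76 mm by 85 mm) begins 54 mm behind the grasp point. The pads swing forward as they close: fully open they stand 13 mm farther back than shut.
Start: joints at [-0.103, 0.434, 0.025, 1.573, -0.012, 1.134, -0.075], TCP at [0.625, -0, 0.256] pointing down, gripper open.
Joint ranges: [-2.62, 2.62], [-0.44, 2.09], [-1.27, 1.32], [0.08, 2.57], [-1.32, 4.46], [0.12, 2], [-2.74, 2.74]. Speed limits (rad/s): [2.22, 2.22, 3.01, 3.01, 3.14, 3.14, 3.14].

## Interface

Orientations are given as a unit quaternion [w, x, y, z].
In Python, from bench import arm, cams gives the robot as it stands. The module is installed in compiled form; this text tells all that it offers.
- The arm moves only by the shell command python3 -m crank 'ROWS' [FORCE]. ROWS is a JSON object of lists of equal length, an entry for each row: "fingers": the closure, from 0 (fully open) to 1 (shut); "travel": the shift along the world's x, y, z in m, a list of three; "dr": the turn, a rotation vector about the world's x, y, z in rad, a list of three. A call has 1 to 5 rows; each row is the pose to reach, as a shift and turn from the pose commanded when the call began; what a row does not reach only later rows make up. A row lasts 1/10 s, in which the tool goes at most 50 mm and 8.59 degrees, less where a joint would pass 70% of its speed; a pose out of reach is approached as far as the arm can. A call with a gripper value outside its range is refused whole. The fingers move at their own pace and stop on an object; FORCE is the grip in N (left out, the last holds). Time passes only in rows, so rows that repeat a pose let the fingers close. It gives the time, the measured TCP pose, the force and the opening at its end, in the units of the state.
- arm.read_state(): the state, without advancing time (a new reading comes with each control period).
- cams.read_camera(name): name is "scene" or "side" or "wrist"; returns the picture (420x560x3 uint8, red, green, blue); there is no depth.
- cams.get_calibration(name): a dict with "intrinsics" (3x3 intrinsics, pixels), "world_from_camera" (4x4, takes a point from camera to world coordinates). Camera axes: x right, y up, looking along -z (the intrinsics and any distortion apply to the point x, -y, -z); pixel columns grow to the right and rows downward; lengths in m; the calibration is good to about 2 mm. A picture is of the moment at which its call begins: read the wrist's pose just before it. get_calibration takes no time and is no camera call; for the wrist camera it gives the pose at the moment of the call.
- arm.hand_in(): hands the job in, once; it reports no verdict.
The state is a dict: "time": time; "qpos": joint angles; "qvel": joint speeds; "joint_efforts": joint torques, N m; "tool_pos": TCP position; "ee_rot": TCP orientation; "wrist_force": force on the tool from outside, world axes, zero at the start; "torque": the same for the moment, N m; "width": opening from 0.0 (shut) to 1.0 (fully open).
Only numpy, scipy, OpenCV 4.12 (cv2) and the standard library are available. Lean on these libraries where they do the work, as an engineer would, in place of code of your own. Each camera call takes 0.05 s, during which the arm holds its last target. There are 200 camera calls.

## Task

Put the small battery pack, the one with the T-shaped foot, on charge: take it from the counter, enter its foot into the empty charger's track at the open end, slide it along under the lips until it is fully home against the closed end, and let go. Leave the bigger battery pack where it stands.

Things in the scene. Friction and masses are not known exactly. Their poses are not given: they have to be found in the camera images.
- pack_grip (a point): Small battery pack standing on its foot, 0.3-0.55 kg. Flat foot 80 long x 50 wide x 8 mm; above it a neck 70 x 18 mm; above that a black grip block 84 long x 46 wide x 40 mm high, from 28 to 68 mm above the foot's underside. Point: centre of the grip block, 48 mm above the foot's underside; x along its length, z up. Grip it across the 46 mm. Alike both ways round: slide it in either way.
- bay_mouth (a point): Empty charger, fixed: mid-entrance of its track, on the base plate's top, 6 mm above the counter. x: level, the way the pack slides in; z up. Before it (-x) lies a 90 mm open apron at the same height, its 12 mm high guides narrowing from 88 to about 63 mm. Inside, the track is 62 wide; lips 15 mm above the plate leave a 34 mm slot for the neck; lip tops are 26 mm above the counter.
- bay_home (a point): Empty charger: where the grip block's centre is when the pack is home: 48 mm past the entrance, 54 mm above the counter; the foot then ends 2 mm from the closed end (track 90 mm long, then a housing 50 mm high). No latch; it slides freely. Axes as bay_mouth. A second, identical charger nearby already holds an identical pack, fixed: do not use it.
- big_mid (a point): The bigger battery pack, a bystander to leave alone: a black and grey block without foot, 112 long x 76 wide x 73 mm high, loose on the counter; the point is its centre, 36 mm above its underside, x along its length.
Not all that is in view belongs to the job. What is shaped like the part that bears pack_grip but green or red is not meant. Leave any purple look-alike of the part that bears bay_mouth alone.

How it is judged:
At the end, for the whole second after the job is handed in: The small pack stands upright and at rest in the empty charger's track, its foot on the base plate under the lips (height between 4 mm below and 8 mm above nominal), no more than 13 mm short of home and 10 mm past it, within 12 mm across, in line with it within 0.2 rad (x of pack_grip in the frame of bay_home between -0.013 and 0.01 m and y of pack_grip in the frame of bay_home between -0.012 and 0.012 m and z of pack_grip in the frame of bay_home between -0.004 and 0.008 m and angle between the x axis of pack_grip and the x axis of bay_home, either way round below 0.2 rad and angle between pack_grip's own z axis and vertical below 0.12 rad and linear speed of pack below 0.02 m/s); the robot touches nothing.
It fails at once if the bigger pack was moved more than 30 mm (distance of big_mid from where it was at the start of the episode above 0.03 m).
It also fails if it takes over 40 s, if anything falls off the work surface, if the arm or the gripper's body presses on something with over 40 N, if the wrist force passes 120 N, or if a joint passes its speed limit or range.

## Working session

There is one attempt and no reset: what is moved stays moved. The work goes in short steps, Python scripts to look and compute and a shell command to move; the robot and the scene stay as the last step left them, time stands still between calls to the robot, and variables do not carry over. Pictures are saved under pics/ and viewed, on a budget of 10 in all, crops included, one or two more only if the job needs it, and the job is handed in when it is done.

```bash
mkdir -p pics; cat > h.py <<'E'
import numpy as np, cv2
from bench import arm, cams
def snap(n,f):
    c=cams.get_calibration(n); im=cams.read_camera(n); cv2.imwrite(f'pics/{f}.png',im[:,:,::-1]); np.savez(f'pics/{f}.npz',K=c['intrinsics'],T=c['world_from_camera']); return im
def ray(f,u,v):
    d=np.load(f'pics/{f}.npz'); p=np.linalg.inv(d['K'])@[u,v,1]; T=d['T']
    return T[:3,3],T[:3,:3]@[p[0],-p[1],-p[2]]
def onz(f,u,v,z):
    o,r=ray(f,u,v); return o+r*(z-o[2])/r[2]
def proj(f,P):
    d=np.load(f'pics/{f}.npz'); T=d['T']; q=T[:3,:3].T@(np.array(P)-T[:3,3]); k=d['K']@[q[0],-q[1],-q[2]]; return k[:2]/k[2]
E
python3 - <<'E'
from h import *
print(arm.read_state()['tool_pos'],arm.finger_overhang, {k:type(v) for k,v in cams.get_calibration('scene').items()})
a=snap('scene','s0');b=snap('side','d0');
for n in('scene','side'): print(cams.get_calibration(n))
E
```

```text
[ 6.24512198e-01 -6.18864776e-05  2.55542977e-01] 0.025 {'intrinsics': <class 'numpy.ndarray'>, 'world_from_camera': <class 'numpy.ndarray'>}
{'intrinsics': array([[453.31603799,   0.        , 283.27102109],
       [  0.        , 453.31603799, 210.79309394],
       [  0.        ,   0.        ,   1.        ]]), 'world_from_camera': array([[ 0.64165546, -0.56927959,  0.51400294,  0.94961904],
       [ 0.76691827,  0.48556026, -0.41960411, -0.37624386],
       [-0.01070734,  0.66343951,  0.74815331,  0.77204451],
       [ 0.        ,  0.        ,  0.        ,  1.        ]])}
{'intrinsics': array([[445.51640535,   0.        , 273.89156976],
       [  0.        , 445.51640535, 203.89950599],
       [  0.        ,   0.        ,   1.        ]]), 'world_from_camera': array([[-0.99954058, -0.0047664 , -0.02993185,  0.44694437],
       [-0.02149482, -0.58476888,  0.81091512,  0.84338276],
       [-0.02136836,  0.81118594,  0.58439777,  0.68418051],
       [ 0.        ,  0.        ,  0.        ,  1.        ]])}
```

View pics/s0.png

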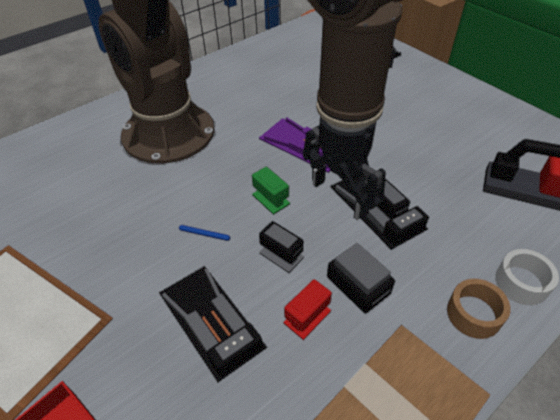

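View pics/d0.png

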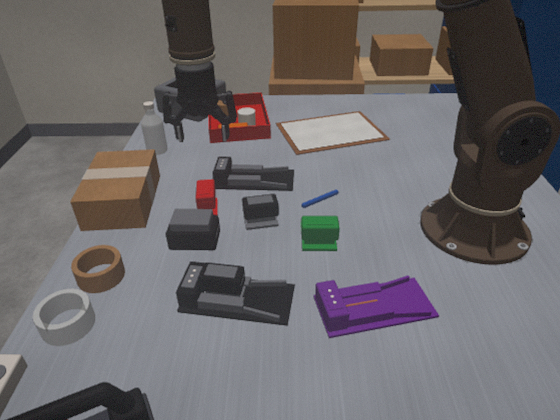

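Scene view: the black small pack with grey foot is at (281,243). Its look-alikes are green (270,188) and red (308,307), and the bigger pack, with no foot, is at (361,275). The black charger at (212,320) is empty, the one at (385,205) holds a pack, and the purple one is at (290,140). So I'll use the black small pack and the charger at (212,320), and confirm both in an enlarged crop.

```bash
python3 - <<'E'
from h import *
a=cv2.imread('pics/s0.png')[210:390,150:320]; b=cv2.imread('pics/d0.png')[150:240,200:310]
a=cv2.resize(a,(528,560),interpolation=2)
b=cv2.resize(b,(270,221),interpolation=2)
c=np.zeros((560,800,3),np.uint8);c[:,:528]=a;c[:221,530:]=b
print(528/170,560/180,270/110); c=cv2.convertScaleAbs(c,alpha=1.6,beta=15);cv2.imwrite('pics/c0.png',c)
E
```

```text
3.1058823529411765 3.111111111111111 2.4545454545454546
```

View pics/c0.png

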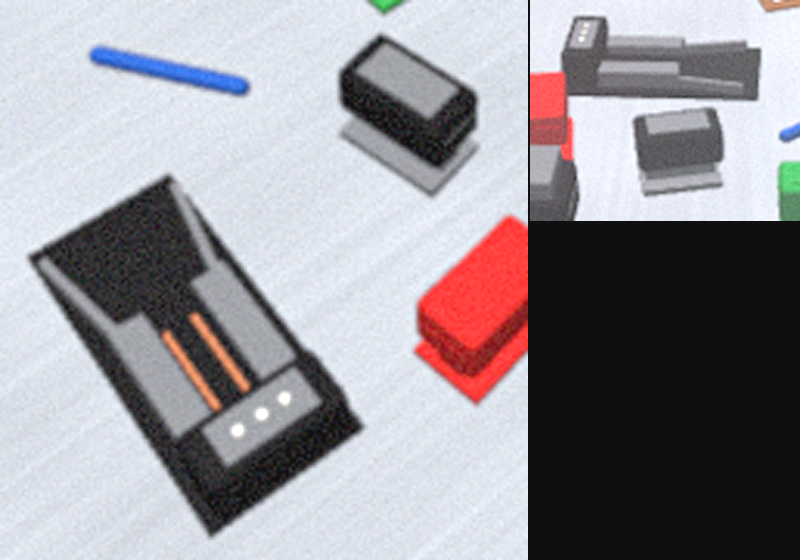

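The crop confirms it: the black pack has a T foot, with foot corners at crop (341,133), (432,195) and (480,148). The black charger is empty, its mouth up-left and its housing lower right.

```bash
python3 - <<'E'
from h import *
np.set_printoptions(precision=4,suppress=True)
S=lambda x,y,z: onz('s0',150+x/3.106,210+y/3.111,z)
D=lambda x,y,z: onz('d0',200+(x-530)/2.4545,150+y/2.4545,z)
ang=lambda a,b: np.degrees(np.arctan2(*(b-a)[[1,0]]))
n=np.linalg.norm
L,B,R=S(341,133,.006),S(432,195,.004),S(480,148,.006)
print('foot',L,B,R,n(L-B),n(B-R),'c',(L+R)/2,ang(L,B),ang(B,R))
l,b,r=D(641,193,.004),D(721,185,.004),D(640,180,.008)
print('side foot near edge',l,b,n(l-b),ang(b,l))
im,rm,ie,re,om,orr,oe,ore=[S(*p,.026) for p in((138,314),(190,285),(212,418),(250,395),(118,325),(217,260),(175,440),(298,357))]
print('mouth in',(im+rm)/2,n(im-rm),'out',(om+orr)/2,n(om-orr),'end',(ie+re)/2,(oe+ore)/2,n((om+orr)/2-(oe+ore)/2))
print(ang(om,oe),ang(orr,ore),ang(im,ie),ang(om,orr)+90)
p=[S(30,257,.006),S(170,177,.006),S(362,428,.003),S(212,535,.003)]
print('plate',p,'entr c',(p[0]+p[1])/2,n(p[0]-p[1]),'ang',ang(p[0],p[3]),ang(p[1],p[2]),n(p[0]-p[3]))
# side
for q in [((607,37),(681,38)),((600,63),(677,62)),((600,75),(680,75))]:
  a,c=[D(*t,.026) for t in q]; print('side lip',a,c,n(a-c),ang(c,a))
s=arm.read_state();print(s['ee_rot'],s['time'])
E
```

```text
foot [ 0.4813 -0.0591  0.006 ] [ 0.5577 -0.0438  0.004 ] [0.551  0.0039 0.006 ] 0.07792585817739368 0.048146072903895075 c [ 0.5162 -0.0276  0.006 ] 11.362134857532034 97.95958530521735
side foot near edge [0.5493 0.0018 0.004 ] [ 0.4702 -0.0105  0.004 ] 0.08001720552222452 8.827093898241895
mouth in [ 0.5219 -0.2235  0.026 ] 0.034738616277208575 out [ 0.5192 -0.2189  0.026 ] 0.06982101373986989 end [ 0.6038 -0.2322  0.026 ] [ 0.6019 -0.2262  0.026 ] 0.08294660673592054
-9.560070342008533 -0.6681026331710263 -2.4644110438297813 178.84001629171104
plate [array([ 0.4304, -0.2675,  0.006 ]), array([ 0.4367, -0.1667,  0.006 ]), array([ 0.6528, -0.1776,  0.003 ]), array([ 0.648 , -0.2789,  0.003 ])] entr c [ 0.4336 -0.2171  0.006 ] 0.10098073648311408 ang -3.0033756384137575 -2.9082822430293587 0.21788810595290833
side lip [ 0.6076 -0.2626  0.026 ] [ 0.5203 -0.2591  0.026 ] 0.08738832964362972 -2.315700384101912
side lip [ 0.6099 -0.2053  0.026 ] [ 0.5225 -0.2064  0.026 ] 0.08739006898272442 0.6760940573188746
side lip [ 0.6073 -0.1802  0.026 ] [ 0.5179 -0.1792  0.026 ] 0.08938626766966024 -0.6692780555493242
[-0.0005  0.7071  0.7071 -0.0005] 0.1
```

```bash
python3 -m crank '{"fingers":[0,0,0,0,0],"travel":[[-0.03,-0.008,0],[-0.06,-0.016,-0.01],[-0.09,-0.024,-0.02],[-0.109,-0.028,-0.03],[-0.109,-0.028,-0.04]],"dr":[[0,0,-0.14],[0,0,-0.28],[0,0,-0.42],[0,0,-0.56],[0,0,-0.7]]}' 60
python3 -m crank '{"fingers":[0,0,0,0,0],"travel":[[0,0,-0.01],[0,0,-0.02],[0,0,-0.03],[0,0,-0.04],[0,0,-0.04]],"dr":[[0,0,-0.14],[0,0,-0.28],[0,0,-0.42],[0,0,-0.56],[0,0,-0.7]]}'
python3 -m crank '{"fingers":[0,0],"travel":[[0,0,0],[0,0,0]],"dr":[[0,0,0],[0,0,0]]}'
python3 -c "
from h import *
snap('wrist','w1');print(cams.get_calibration('wrist')); snap('scene','s1')"
```

```text
time: 0.6
tool_pos: [0.5131, -0.029, 0.2159]
ee_rot: [-0.0, 0.908, 0.418, -0.001]
wrist_force: [0.7, -0.0, -0.0]
width: 0.997
time: 1.1
tool_pos: [0.5149, -0.028, 0.1749]
ee_rot: [0.0, 0.997, 0.082, -0.001]
wrist_force: [-0.3, 0.4, 1.0]
width: 0.999
time: 1.3
tool_pos: [0.516, -0.0279, 0.1763]
ee_rot: [0.0, 0.996, 0.087, -0.0]
wrist_force: [-0.7, 0.4, 0.4]
width: 1.003
{'intrinsics': array([[318.96041496,   0.        , 277.33527445],
       [  0.        , 318.96041496, 210.47028865],
       [  0.        ,   0.        ,   1.        ]]), 'world_from_camera': array([[ 1.73261496e-01,  9.43098108e-01,  2.83806999e-01,
         5.87720087e-01],
       [-9.84875857e-01,  1.65913588e-01,  4.99222146e-02,
        -1.56046571e-02],
       [-5.89132620e-06, -2.88164259e-01,  9.57580994e-01,
         2.93649875e-01],
       [ 0.00000000e+00,  0.00000000e+00,  0.00000000e+00,
         1.00000000e+00]])}
```

View pics/w1.png

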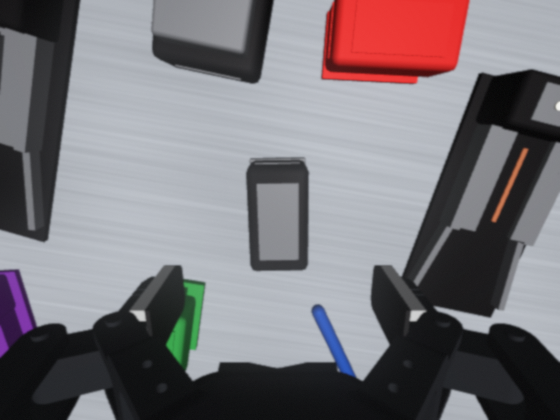

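The wrist view shows the pack's block at columns 247–308, rows about 160–270, nearly aligned with the tool. The green look-alike is at (185,320), near the left finger.

```bash
python3 - <<'E'
from h import *
np.set_printoptions(precision=4,suppress=True)
for p in((249,269),(307,269),(248,180),(308,180)): print(p,onz('w1',*p,.068))
im=cv2.cvtColor(cv2.imread('pics/w1.png'),6)
m=((im<95)).astype(np.uint8); m[:100]=0;m[285:]=0;m[:,:230]=0;m[:,330:]=0
m=cv2.morphologyEx(m,3,np.ones((9,9)));c=max(cv2.findContours(m,0,2)[0],key=cv2.contourArea);print(cv2.minAreaRect(c),cv2.boundingRect(c))
s=cv2.cvtColor(cv2.imread('pics/s0.png'),40)
g=cv2.inRange(s,(45,80,40),(75,255,255)); g[:, 350:]=0
c=max(cv2.findContours(g,0,2)[0],key=cv2.contourArea)
for x,y in cv2.boxPoints(cv2.minAreaRect(c)): print('green',x,y,onz('s0',x,y,.05)[:2],onz('s0',x,y,0)[:2])
for p in((205,282),(203,330),(185,367)): print('gw',onz('w1',*p,.004),onz('w1',*p,.068))
E
```

```text
(249, 269) [ 0.4699 -0.0138  0.068 ]
(307, 269) [ 0.4777 -0.0585  0.068 ]
(248, 180) [ 0.5396 -0.0026  0.068 ]
(308, 180) [ 0.5471 -0.045   0.068 ]
((277.0, 215.0), (110.0, 60.0), 90.0) (247, 160, 61, 111)
green 241.84026 185.00641 [0.3338 0.0076] [0.2912 0.0342]
green 263.19485 161.87222 [0.3047 0.0916] [0.2601 0.124 ]
green 297.62616 193.65497 [0.4354 0.0851] [0.3998 0.1171]
green 276.27158 216.78915 [0.4569 0.0067] [0.4228 0.0332]
gw [0.4142 0.0285 0.004 ] [0.4526 0.0188 0.068 ]
gw [0.3566 0.0244 0.004 ] [0.4077 0.0156 0.068 ]
gw [0.3049 0.0389 0.004 ] [0.3674 0.0269 0.068 ]
```

```bash
python3 -m crank '{"fingers":[0,0,0,0,0],"travel":[[-0.001,-0.001,-0.03],[-0.001,-0.001,-0.06],[-0.001,-0.001,-0.09],[-0.001,-0.001,-0.11],[-0.001,-0.001,-0.12]],"dr":[[0,0,0],[0,0,0],[0,0,0],[0,0,0],[0,0,0]]}'
python3 -m crank '{"fingers":[0,0,1,1,1],"travel":[[0,0,0],[0,0,0],[0,0,0],[0,0,0],[0,0,0]],"dr":[[0,0,0],[0,0,0],[0,0,0],[0,0,0],[0,0,0]]}' 60
python3 -m crank '{"fingers":[1,1,1,1,1],"travel":[[0,0,0],[0,0,0],[0,0,0],[0,0,0],[0,0,0]],"dr":[[0,0,0],[0,0,0],[0,0,0],[0,0,0],[0,0,0]]}' 60
```

```text
time: 1.9
tool_pos: [0.5142, -0.0291, 0.0548]
ee_rot: [-0.0, 0.996, 0.086, -0.001]
wrist_force: [0.6, 0.1, 0.1]
width: 0.997
time: 2.4
tool_pos: [0.5156, -0.0288, 0.0572]
ee_rot: [-0.0, 0.996, 0.085, 0.001]
wrist_force: [-3.9, 0.9, 14.1]
width: 0.533
time: 2.9
tool_pos: [0.5156, -0.0288, 0.0572]
ee_rot: [-0.0, 0.996, 0.085, 0.001]
wrist_force: [-1.4, 0.8, 7.2]
width: 0.531
```

```bash
python3 -m crank '{"fingers":[1,1,1,1,1],"travel":[[0,0,0.03],[0,-0.01,0.06],[-0.01,-0.04,0.08],[-0.02,-0.07,0.08],[-0.03,-0.1,0.08]],"dr":[[0,0,0],[0,0,0],[0,0,-0.07],[0,0,-0.14],[0,0,-0.2]]}'
python3 -m crank '{"fingers":[1,1,1,1,1],"travel":[[-0.005,-0.03,0],[-0.01,-0.06,0],[-0.012,-0.08,0],[-0.012,-0.091,0],[-0.012,-0.091,0]],"dr":[[0,0,-0.023],[0,0,-0.023],[0,0,-0.023],[0,0,-0.023],[0,0,-0.023]]}'
python3 -c "
from h import *
snap('wrist','w2');snap('scene','s2');print(cams.get_calibration('wrist')['world_from_camera'],arm.read_state())"
```

```text
time: 3.4
tool_pos: [0.4847, -0.1298, 0.1371]
ee_rot: [-0.0, 1.0, -0.016, 0.001]
wrist_force: [0.4, -0.0, -5.0]
width: 0.537
time: 3.9
tool_pos: [0.4727, -0.2212, 0.1363]
ee_rot: [0.0, 1.0, -0.027, -0.0]
wrist_force: [-0.5, 0.6, -3.8]
width: 0.529
[[-5.20862243e-02  9.56116211e-01  2.88320683e-01  5.45860611e-01]
 [-9.98642343e-01 -4.96643633e-02 -1.57137745e-02 -2.23049960e-01]
 [-7.04931403e-04 -2.88747714e-01  9.57404962e-01  2.53292884e-01]
 [ 0.00000000e+00  0.00000000e+00  0.00000000e+00  1.00000000e+00]] {'time': 4.0, 'qpos': array([ 0.05215623,  0.42048599,  0.37145125,  1.9870939 , -0.21495351,
        0.77216317, -1.0731522 ]), 'qvel': array([-0.01399479, -0.00318183, -0.00930365,  0.00476638, -0.00036486,
        0.00053156, -0.00108157]), 'joint_efforts': array([ 1.47407614e+00, -5.74214995e+01,  6.48312584e+00, -2.52643937e+01,
        1.52129601e-01, -5.59778418e-02,  6.64168876e-02]), 'tool_pos': array([ 0.4731152 , -0.21881062,  0.13609692]), 'ee_rot': array([-4.53444465e-04,  9.99669089e-01, -2.57184757e-02, -2.58326370e-04]), 'wrist_force': array([-0.26556601,  0.70352009, -5.06965186]), 'torque': array([ 0.02437873, -0.02485368, -0.03729949]), 'width': 0.5312275290880409}
```

View pics/w2.png

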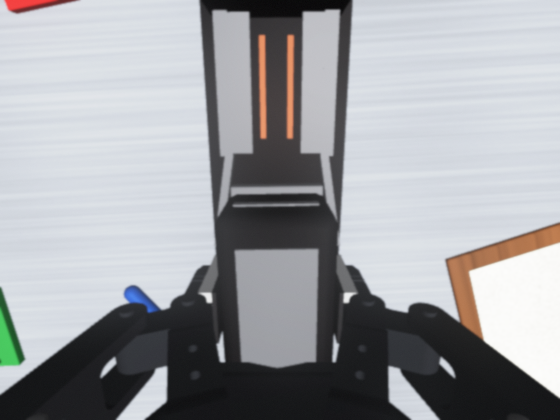

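The wrist view shows the empty track straight ahead: slot edges at columns 252 and 301, mouth at row 154. The pack's foot spans columns 232–323, centred on the slot.

```bash
python3 - <<'E'
from h import *
for p in((252,154),(301,154),(250,14),(303,14)): print(onz('w2',*p,.026))
# foot leading edge, height of foot top with TCP z .136
for p in((232,187),(323,187)): print('foot',onz('w2',*p,.136-.0572+.008))
E
```

```text
[ 0.51961249 -0.20633069  0.026     ]
[ 0.51770123 -0.24093648  0.026     ]
[ 0.60667126 -0.21187352  0.026     ]
[ 0.60484347 -0.24513191  0.026     ]
foot [ 0.50966399 -0.19943658  0.0868    ]
foot [ 0.50698005 -0.24796725  0.0868    ]
```

```bash
python3 -m crank '{"fingers":[1,1,1,1,1],"travel":[[-0.003,0,-0.02],[-0.003,0.001,-0.04],[-0.003,0.001,-0.06],[-0.003,0.001,-0.068],[-0.003,0.001,-0.07]],"dr":[[0,0,0],[0,0,0],[0,0,0],[0,0,0],[0,0,0]]}'
python3 -m crank '{"fingers":[1,1],"travel":[[0,0,0],[0,0,0]],"dr":[[0,0,0],[0,0,0]]}'
```

```text
time: 4.5
tool_pos: [0.4698, -0.2177, 0.0656]
ee_rot: [-0.0, 1.0, -0.025, -0.001]
wrist_force: [0.3, 0.0, -3.6]
width: 0.53
time: 4.7
tool_pos: [0.4707, -0.219, 0.0671]
ee_rot: [0.0, 1.0, -0.026, 0.001]
wrist_force: [0.4, -0.0, -4.8]
width: 0.53
```

```bash
python3 -m crank '{"fingers":[1,1,1,1,1],"travel":[[0.01,-0.0005,-0.001],[0.02,-0.001,-0.001],[0.03,-0.0015,-0.001],[0.04,-0.002,-0.001],[0.05,-0.0025,-0.001]],"dr":[[0,0,0],[0,0,0],[0,0,0],[0,0,0],[0,0,0]]}'
python3 -m crank '{"fingers":[1,1,1,1,1],"travel":[[0.01,-0.0005,0],[0.02,-0.001,0],[0.03,-0.0015,0],[0.035,-0.002,0],[0.04,-0.002,0]],"dr":[[0,0,0],[0,0,0],[0,0,0],[0,0,0],[0,0,0]]}'
python3 -c "
from h import *
snap('wrist','w3');snap('scene','s3');print(arm.read_state())"
```

```text
time: 5.2
tool_pos: [0.5212, -0.2215, 0.0653]
ee_rot: [0.0, 1.0, -0.026, 0.0]
wrist_force: [0.3, -0.2, -4.4]
width: 0.534
time: 5.7
tool_pos: [0.5603, -0.2236, 0.0652]
ee_rot: [0.0, 1.0, -0.026, -0.0]
wrist_force: [-0.4, -0.2, -3.7]
width: 0.533
{'time': 5.8, 'qpos': array([ 0.06886107,  0.62866802,  0.3250441 ,  1.83396233, -0.28718302,
        0.72477111, -1.07027169]), 'qvel': array([ 0.00192338, -0.00894338,  0.00376806,  0.02243303,  0.00345311,
       -0.00290032,  0.00365455]), 'joint_efforts': array([ 1.20044723e-01, -7.16057467e+01,  7.69556880e+00, -2.36473221e+01,
        3.07449745e-02,  9.12652630e-02, -5.86981117e-02]), 'tool_pos': array([ 0.56055349, -0.22344508,  0.06526951]), 'ee_rot': array([ 4.37955727e-05,  9.99661963e-01, -2.59989481e-02,  1.13603050e-04]), 'wrist_force': array([-0.48186643, -0.00877288, -3.65825678]), 'torque': array([-0.04474941, -0.03621282,  0.01252654]), 'width': 0.5289371298598303}
```

View pics/w3.png

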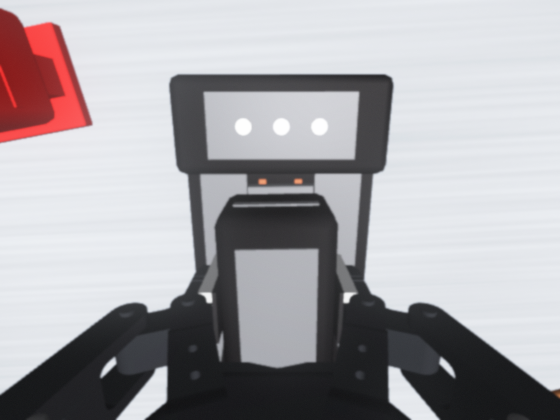

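The foot is under the lips and the housing is ahead at rows 75–172. The slot centre is at column 281 and the pack at 277, about 2 mm off. I'll ease it home, watching the force.

```bash
python3 -m crank '{"fingers":[1,1,1,1],"travel":[[0.003,-0.001,0],[0.006,-0.002,-0.001],[0.009,-0.002,-0.001],[0.009,-0.002,-0.001]],"dr":[[0,0,0],[0,0,0],[0,0,0],[0,0,0]]}'
python3 -m crank '{"fingers":[1,1,1],"travel":[[0.002,0,0],[0.003,0,0],[0.003,0,0]],"dr":[[0,0,0],[0,0,0],[0,0,0]]}'
```

```text
time: 6.2
tool_pos: [0.5695, -0.2255, 0.0644]
ee_rot: [0.0, 1.0, -0.026, 0.0]
wrist_force: [-0.1, -0.1, -3.9]
width: 0.533
time: 6.5
tool_pos: [0.5701, -0.2255, 0.064]
ee_rot: [-0.0, 1.0, -0.027, -0.002]
wrist_force: [-5.9, 0.3, -0.7]
width: 0.529
```

Contact with the closed end (−5.9 N). I'll relax the push, release and retreat upward.

```bash
python3 -m crank '{"fingers":[1,1,0,0,0],"travel":[[-0.003,0,-0.001],[-0.003,0,-0.001],[-0.003,0,-0.001],[-0.003,0,-0.001],[-0.003,0,-0.001]],"dr":[[0,0,0],[0,0,0],[0,0,0],[0,0,0],[0,0,0]]}'
python3 -m crank '{"fingers":[0,0,0,0,0],"travel":[[-0.0,0,0],[0,0,0.02],[0,0,0.05],[0,0,0.09],[0,0,0.13]],"dr":[[0,0,0],[0,0,0],[0,0,0],[0,0,0],[0,0,0]]}'
python3 -m crank '{"fingers":[0,0,0],"travel":[[-0.03,0,0.01],[-0.06,0,0.02],[-0.06,0,0.02]],"dr":[[0,0,0],[0,0,0],[0,0,0]]}'
python3 - <<'E'
from h import *
snap('wrist','w4');snap('scene','s4');snap('side','d4')
a=cv2.imread('pics/w4.png');
b=cv2.resize(cv2.imread('pics/d4.png')[140:270,130:330],(400,260));c=cv2.resize(cv2.imread('pics/s4.png')[210:400,140:410],(400,281))
o=np.zeros((600,800,3),np.uint8);o[:300,:400]=cv2.resize(a,(400,300));o[:260,400:]=b;o[305:586,400:]=c
cv2.imwrite('pics/c4.png',o)
E
```

```text
time: 7.0
tool_pos: [0.5695, -0.2257, 0.0637]
ee_rot: [0.0, 1.0, -0.026, 0.0]
wrist_force: [-0.6, 0.8, 0.4]
width: 0.994
time: 7.5
tool_pos: [0.5687, -0.2255, 0.1945]
ee_rot: [0.0, 1.0, -0.026, -0.0]
wrist_force: [1.0, -0.4, -0.5]
width: 0.997
time: 7.8
tool_pos: [0.5061, -0.2267, 0.215]
ee_rot: [0.0, 1.0, -0.028, 0.0]
wrist_force: [-0.0, -0.2, 0.2]
width: 0.999
```

View pics/c4.png

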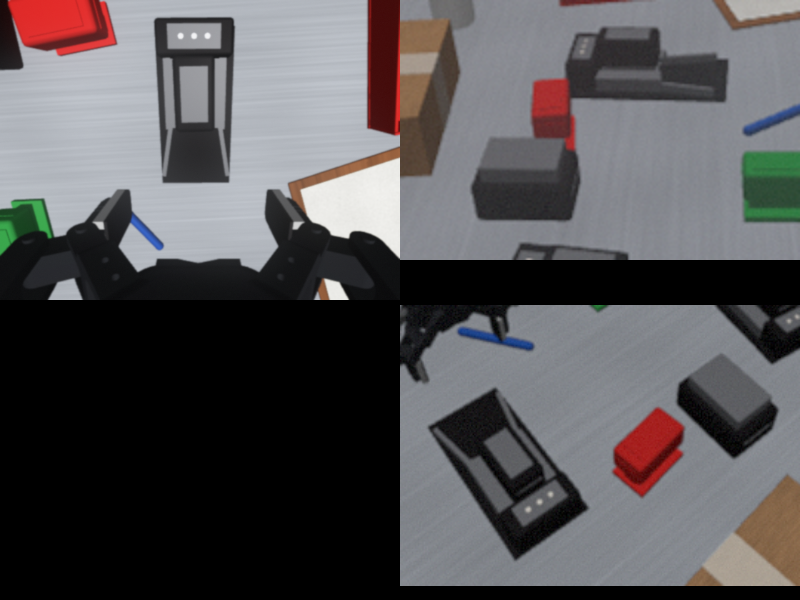

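The pack sits upright in the track against the housing, and the big pack looks undisturbed. One numeric check before handing in.

```bash
python3 - <<'E'
from h import *
a,b=onz('w4',175*1.4,128.5*1.4,.074),onz('w4',213*1.4,128.5*1.4,.074)
e=(a+b)/2; u=np.array([np.cos(.054),-np.sin(.054)]); c=e[:2]+.042*u
m=np.array([.5205,-.2236]); d=c-m
print('block near edge',e,'along',d@u-.048,'across',d@[-u[1],u[0]])
i0,i1=[cv2.imread(f'pics/{f}.png',0)[240:310,325:400].astype(float) for f in('s0','s4')]
print('big pack image shift px',cv2.phaseCorrelate(i0,i1))
arm.hand_in()
E
```

```text
block near edge [ 0.52766934 -0.22357019  0.074     ] along 0.001157281602045812 across 0.0004167270765921996
big pack image shift px ((0.43899665353137607, -0.052252765597941675), 1.0519989928722149)
the job is handed in; nothing more can be done
```

The small black battery pack is in the empty charger, and I handed the job in. I slid its foot in at the open end, under the lips, until it touched the closed end (about 6 N), then let go and moved the arm clear.

- **Pack position:** the last wrist image puts it about 1 mm past home and 0.4 mm off centre. These are estimates from pixels I picked by eye, and the camera calibration is only good to about 2 mm. It looks upright and in line with the track.
- **Bigger pack:** it shifted less than half a pixel in the scene image, so it was not disturbed.
- **Limits:** about 8 s of the 40 s was used. The highest wrist force reported was about 15 N, while the gripper closed on the pack. Nothing was touching the gripper at the end.

No check failed. The only disagreement was a few millimetres between two estimates of where the pack sat in the gripper; feeling for the closed end settled that.

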